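# Make up the laundry kit and the bathroom kit

## Robot

A 6-joint arm with a two-finger parallel gripper is mounted at the origin on the work surface. World frame = base frame: x ahead of the robot, y to its left, z up, the work surface at z = 0. Lengths are in mm, angles in rad, forces in N, time in s.
With the tool pointing down it reaches from about 350 to 975 mm from the base axis. Payload 7.1 kg.
Tool frame: the origin (TCP) lies on the centre line of the jaws, within the pads' length; the fingertips stand 17 mm ahead of it and the grasp point (between the pads) lies 2 mm behind it (tip_extent is the distance from the TCP to the fingertips, in mm); z points along the fingers, y is the line along which they close (so a half turn about z gives the same grasp; the last joint's range is limited). The gripper opens to 88 mm and grips with 3 to 60 N. Pads are 20 mm wide; open, the fingers measure 115 mm over their backs; the gripper's body (75 mm by 178 mm) begins 61 mm behind the grasp point.
Start: joints at [-0.019, 0.423, 1.63, -0, 1.089, -0.019], TCP at [624.984, 0.026, 239.675] pointing down, gripper open.
Joint ranges: [-3, 3], [-0.9, 2.11], [0.09, 2.58], [-1.31, 4.45], [0.11, 2.69], [-2.54, 2.54]. Speed limits (rad/s): [2.39, 2.39, 3.01, 3.14, 3.14, 3.14].

## Interface

Orientations are given as a rotation vector (axis times angle).
In Python, from workcell import get_obs, get_image, camera_model, close_job, look_for, outline_of, pinpoint, tip_extent gives the robot as it stands.
- The arm moves only by the shell command python3 -m jog 'ROWS'. ROWS is text: rows parted by semicolons, each of 7 numbers parted by spaces: the shift along the tool's x, y, z as a fraction of full scale, then the turn, a rotation vector about the tool's x, y, z as a fraction of full scale, then the closure, from -1 (fully open) to 1 (shut). A call has 1 to 8 rows; each row is the pose to reach, as a shift and turn from the pose commanded when the call began, along the tool's axes at that moment; what a row does not reach only later rows make up. Full scale, the value 1, is 0.2 m for a shift and 30 degrees for a turn. A row lasts 1/10 s, in which the tool goes at most 50 mm and 8.59 degrees, less where a joint would pass 70% of its speed; a pose out of reach is approached as far as the arm can. A call with a number of a shift or a turn outside -1 to 1 is refused whole. A call with a gripper value outside its range is refused whole. The fingers move at their own pace and stop on an object; the grip force is fixed at half the most. Time passes only in rows, so rows that repeat a pose let the fingers close. It gives the time, the measured TCP pose, the force, the opening and the grip force at its end, in the units of the state.
- get_obs(): the state, without advancing time (a new reading comes with each control period).
- get_image(name): name is "scene" or "side" or "wrist"; returns the picture (480x640x3 uint8, red, green, blue); there is no depth.
- camera_model(name): a dict with "fx", "fy", "cx", "cy" (pixels), "origin" and "orientation" of the camera in the world; the wrist camera has in their place "tool_from_camera" (4x4, takes a point from camera to tool coordinates, whose origin is the TCP and whose axes are the flange's). Camera axes: x right, y down, z forward; pixel columns grow to the right and rows downward; lengths in mm; the calibration is good to about 2 mm. A picture is of the moment at which its call begins: read the wrist's pose just before it. camera_model takes no time and is no camera call.
- close_job(): hands the job in; it is judged then, once.
Trained networks look in the newest picture that a camera, given by its name, has taken for a name from the list of things; names that differ only in an ending like _2 or _b are one class to them, and where a whole thing is asked for, a point or a joint stands for the part that bears it (a point fixed in the world has none). Each returns a list of dicts, best first, with "confidence" (0 to 1); they miss things now and then, are a little off and sometimes report something else, mostly with a low value. They report only what shows in the picture. A call takes as long as a camera call.
- look_for(target, camera): "xyz" ([x, y, z] in mm, in the coordinates of the camera as it stood for that picture, good to about 4 mm: the middle of the surface that is visible of it).
- outline_of(target, camera): "mask" (480x640 bool, what is visible of it).
- pinpoint(target, camera): "xyz" ([x, y, z] in mm, in the coordinates of the camera as it stood for that picture, good to about 4 mm: a listed point, or the origin of a listed thing).
The state is a dict: "t": time; "qpos": joint angles; "qvel": joint speeds; "joint_torque": joint torques, N m; "ee_pos": TCP position; "orientation": TCP orientation; "ft_force": force on the tool from outside, world axes, zero at the start; "moment": the same for the moment, N m; "width": finger opening in mm; "grasp_force": force on a finger pad.
Only numpy, scipy, OpenCV 4.12 (cv2) and the standard library are available. Lean on these libraries where they do the work, as an engineer would, in place of code of your own. Each camera call takes 0.05 s, during which the arm holds its last target. There are 200 camera calls.

## Task

Make up the two kits for the day: the laundry kit goes in the two-compartment wooden tray, the full soap bottle and the measuring cup, and the bathroom kit goes in the round woven basket, the bent-neck cleaner bottle and the scrubbing brush. The two soap bottles look alike but one is empty: stand the empty one in the free compartment of the grey returns crate. Everything should stand upright on the floor of its container, the cup mouth up and the brush on its bristles; leave the polish tin and the soap dish where they are.

Things in the scene. Friction and masses are not known exactly. Their poses are not given: they have to be found in the camera images.
- soap_a: One of two identical-looking round white soap bottles, soap_a and soap_b. Body 62 mm across, shoulder from 112 mm up, ribbed black screw cap 36 mm across from 130 to 170 mm above the base. One of the two is full (about 560 g), the other empty (about 70 g); only weight tells which. Upright; origin at the centre of its base, z up. Easily held by the cap, at about 153 mm.
- soap_b: One of two identical-looking round white soap bottles, soap_a and soap_b. Body 62 mm across, shoulder from 112 mm up, ribbed black screw cap 36 mm across from 130 to 170 mm above the base. One of the two is full (about 560 g), the other empty (about 70 g); only weight tells which. Upright; origin at the centre of its base, z up. Easily held by the cap, at about 153 mm.
- cleaner: White flat-sided bottle with a short black-capped neck bent over towards its +x, full, about 400 g. Straight body 80 mm (x) by 46 mm (y), 112 mm high, shoulder to 128 mm, cap top at about 160 mm. Stands upright; origin at the centre of its base, z up. Easily held across its 46 mm (along its y) with the pads between about 85 and 112 mm above the base.
- cup: White open plastic measuring cup, 75 mm high, 56 mm across the mouth, 48 mm across the base, about 30 g. Stands mouth up; origin at the centre of its base, z up.
- brush: Wooden scrubbing brush lying on its pale bristles, 76 mm high, about 160 g: block 100 mm (x) by 48 mm (y), its top at 42 mm; above it a bow handle 92 mm long in x and 22 mm thick in y, whose bar spans 60 to 76 mm. Origin under its centre at the bristle tips, z up.
- tote: Laundry tray, fixed: open wooden tray 112 mm (x) by 208 mm (y), 40 mm high, walls 6 mm, inner floor at 6 mm. A divider as high as the walls leaves two compartments of 100 mm (x) by 95 mm (y), centres at y = -50.5 and +50.5 mm in its frame; each takes one thing, either way round. Origin at the centre of its underside, z up.
- basket: Bathroom basket, fixed: round woven basket, 216 mm across outside, 204 mm inside, 40 mm high, inner floor at 6 mm, no divider, two small loop handles outside. Takes the brush and the cleaner side by side. Origin at the centre of its underside, z up.
- crate: Returns crate, fixed: grey slotted crate 97 mm (x) by 188 mm (y), 45 mm high, walls 6 mm, inner floor at 6 mm. A divider makes two compartments of 85 by 85 mm; the one on its -y side holds an empty glass jar (72 mm across, top at 68 mm), the free one is centred at y = +45.5 mm in its frame. Origin at the centre of its underside, z up.
- tin: Round aluminium polish tin, 63 mm in diameter and 36 mm high, to be left where it stands. Origin at the centre of its base.
- dish: White ceramic soap dish with a bar of soap, 85 by 62 mm, 28 mm high, to be left where it stands. Origin at the centre of its base.

How it is judged (in metres and radians):
At the end, for the whole second after the job is handed in: The full soap bottle and the cup stand in the tray, the cleaner and the brush in the basket and the empty soap bottle in the crate's free compartment, each inside the walls and with its base on the container's floor (within 8 mm), upright within 8 degrees, released and at rest (x of cup in the frame of tote between -0.05 and 0.05 m and y of cup in the frame of tote between -0.098 and 0.098 m and z of cup in the frame of tote between 0 and 0.014 m and angle between each of cup, cleaner, brush, soap_a, soap_b's own z axis and vertical below 0.15 rad and linear speed of each of cup, cleaner, brush, soap_a, soap_b below 0.02 m/s and angular speed of each of cup, cleaner, brush, soap_a, soap_b below 0.2 rad/s and horizontal distance between each of cleaner, brush and basket below 0.085 m and z of cleaner in the frame of basket between 0 and 0.014 m and z of brush in the frame of basket between 0 and 0.014 m and ((x of soap_a in the frame of tote between -0.05 and 0.05 m and y of soap_a in the frame of tote between -0.098 and 0.098 m and z of soap_a in the frame of tote between 0 and 0.014 m and x of soap_b in the frame of crate between -0.042 and 0.042 m and y of soap_b in the frame of crate between 0.003 and 0.088 m and z of soap_b in the frame of crate between 0 and 0.014 m and contact force between soap_a and tote above 2.8 N and contact force between soap_b and crate below 1.8 N) or (x of soap_b in the frame of tote between -0.05 and 0.05 m and y of soap_b in the frame of tote between -0.098 and 0.098 m and z of soap_b in the frame of tote between 0 and 0.014 m and x of soap_a in the frame of crate between -0.042 and 0.042 m and y of soap_a in the frame of crate between 0.003 and 0.088 m and z of soap_a in the frame of crate between 0 and 0.014 m and contact force between soap_b and tote above 2.8 N and contact force between soap_a and crate below 1.8 N))); the robot touches nothing.
It fails at once if the polish tin or the soap dish is pushed more than 20 mm from its place (distance of any of tin, dish from where it was at the start of the episode above 0.02 m).
It also fails if it takes over 128 s, if anything falls off the work surface, if the arm or the gripper's body presses on something with over 40 N, if the wrist force passes 120 N, or if a joint passes its speed limit or range.

## Working session

There is one attempt and no reset: what is moved stays moved. The work goes in short steps, Python scripts to look and compute and a shell command to move; the robot and the scene stay as the last step left them, time stands still between calls to the robot, and variables do not carry over. Pictures are saved under pics/ and viewed, at most 14 in all, crops included, and the job is handed in when it is done.

```bash
mkdir -p pics
cat > h.py <<'E'
import numpy as np, cv2
from scipy.spatial.transform import Rotation as R
from workcell import *
def cam(name):
    m=camera_model(name)
    if name=="wrist":
        o=get_obs(); T=np.eye(4); T[:3,:3]=R.from_rotvec(o["orientation"]).as_matrix(); T[:3,3]=o["ee_pos"]
        return m,T@np.array(m["tool_from_camera"])
    T=np.eye(4); q=np.array(m["orientation"]); T[:3,:3]=q if q.shape==(3,3) else R.from_rotvec(q).as_matrix(); T[:3,3]=m["origin"]
    return m,T
def shot(name,fn=None):
    c=cam(name); im=get_image(name)
    if fn: cv2.imwrite("pics/"+fn+".png",im[:,:,::-1])
    return c
def w(T,p): return (T@np.r_[p,1])[:3].round(0)
def find(names,camn,c,f=pinpoint):
    for n in names:
        for d in f(n,camn):
            if d["confidence"]>.3: print(camn,f.__name__,n,round(d["confidence"],2),w(c[1],d["xyz"]))
E
python3 - <<'E'
from h import *
print(get_obs(), camera_model("scene"))
N=["soap_a","cleaner","cup","brush","tote","basket","crate","tin","dish"]
for k in ("scene","side"):
    c=shot(k,k); find(N,k,c)
print(camera_model("wrist"))
E
```

```text
{'t': 0.0, 'qpos': array([-1.89950838e-02,  4.23811551e-01,  1.63071498e+00,  9.05306332e-06,
        1.08858013e+00, -1.89855731e-02]), 'qvel': array([ 0.00010099,  0.00126561,  0.00036916,  0.0010338 , -0.0010223 ,
       -0.00154816]), 'joint_torque': array([ 1.28069914e-03, -5.44622147e+01, -2.73670936e+01,  6.42951974e-02,
        2.27214623e-02, -1.51321510e-04]), 'ee_pos': array([6.24459894e+02, 4.13999674e-02, 2.38910147e+02]), 'orientation': array([-2.22068122e+00, -2.22065076e+00,  1.63976338e-03]), 'ft_force': array([ 0.66291929,  0.08779771, -0.23229129]), 'moment': array([-0.01302057, -0.01999807,  0.02836285]), 'grasp_force': 0.0, 'width': 87.58595902851094} {'fx': 498.5866741813756, 'fy': 498.5866741813756, 'cx': 306.15560948492373, 'cy': 240.78011453744696, 'origin': array([1097.03437014,  624.71189115,  656.79797008]), 'orientation': array([-0.88411742, -2.38531041,  1.20356118])}
scene call soap_a 0.93 [ 463. -156.   -0.]
scene call soap_a 0.72 [436. 140.  -4.]
scene call cleaner 0.6 [441.  20.  -5.]
scene call cup 0.64 [ 650. -237.   -4.]
scene call tote 0.61 [ 496
[... 366 characters left out ...]
   2.]
side call brush 0.8 [639. 246.   3.]
side call tote 0.91 [ 496. -343.    2.]
side call basket 0.89 [640.   2.  -2.]
side call crate 0.6 [487. 362.   1.]
side call tin 0.82 [536. 161.   4.]
side call dish 0.9 [ 539. -169.    2.]
{'fx': 404.20717877640055, 'fy': 404.20717877640055, 'cx': 315.3530192661636, 'cy': 242.78286333017147, 'tool_from_camera': array([[-8.65166398e-04, -9.62653987e-01, -2.70733360e-01,
         7.45755319e+01],
       [ 9.99999625e-01, -8.26274301e-04, -2.57632909e-04,
         1.86272556e-01],
       [ 2.43113296e-05, -2.70733481e-01,  9.62654342e-01,
        -1.45189740e+02],
       [ 0.00000000e+00,  0.00000000e+00,  0.00000000e+00,
         1.00000000e+00]])}
```

View pics/scene.png

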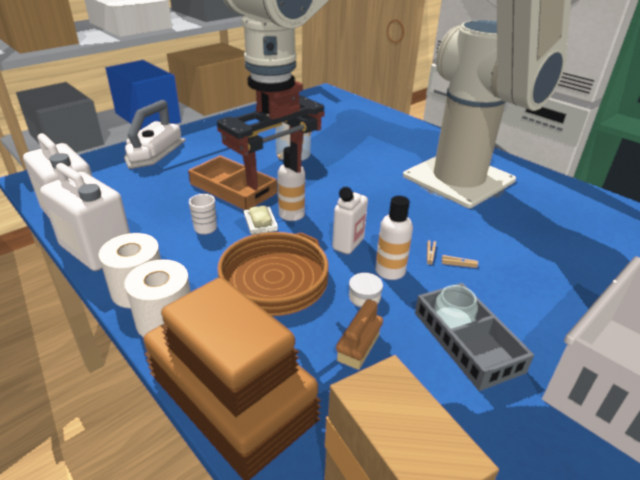

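View pics/side.png

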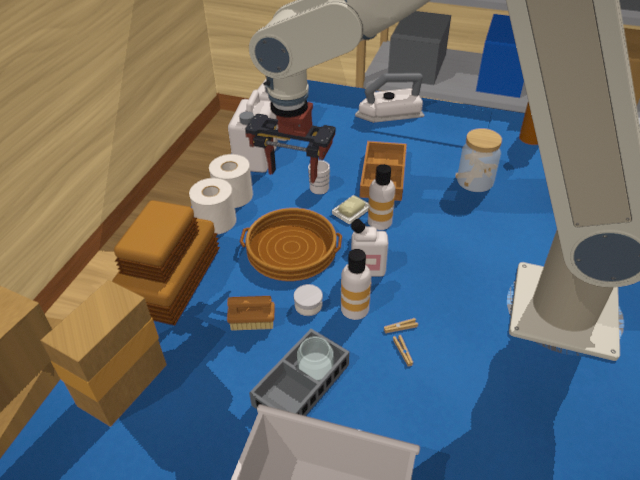

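```bash
cat > fit.py <<'E'
from h import *
from scipy.optimize import minimize
B=lambda x,y,z0,z1,n=0:np.array([[sx*x/2,sy*y/2,z] for sx in(-1,1) for sy in(-1,1) for z in(z0,z1)])
C=lambda d,z:np.array([[d/2*np.cos(a),d/2*np.sin(a),z] for a in np.arange(0,6.28,.2)])
SH={"tote":[B(112,208,0,40)],"crate":[B(97,188,0,45),C(72,68)+[0,-45.5,0]],"brush":[B(100,48,0,42),B(92,22,42,76)],"dish":[B(85,62,0,28)],
"cleaner":[B(80,46,0,112),B(36,30,112,130)],"cup":[np.r_[C(48,0),C(56,75)]],"soap":[np.r_[C(62,0),C(62,112)],np.r_[C(62,112),C(36,130)],np.r_[C(36,130),C(36,170)]],
"basket":[np.r_[C(216,0),C(216,40)]],"tin":[np.r_[C(63,0),C(63,36)]]}
def sil(c,parts,x,y,a,K=None):
    m,T=c; im=np.zeros((480,640),np.uint8); Ti=np.linalg.inv(T); r=np.array([[np.cos(a),-np.sin(a),0],[np.sin(a),np.cos(a),0],[0,0,1]])
    for P in parts:
        Q=(P@r.T+[x,y,0])@Ti[:3,:3].T+Ti[:3,3]
        uv=np.c_[m["fx"]*Q[:,0]/Q[:,2]+m["cx"],m["fy"]*Q[:,1]/Q[:,2]+m["cy"]]
        cv2.fillConvexPoly(im,cv2.convexHull((uv*16).astype(np.int32)),1,shift=4)
    return im>0
def fit(shape,x,y,obs,yaws=np.arange(0,np.pi,np.pi/8)):
    f=lambda p:sum(1-(s&m).sum()/max(1,(s|m).sum()) for c,m in obs for s in [sil(c,SH[shape],*p[:2],p[2]/30)])
    best=None
    for a in yaws:
        r=minimize(f,[x,y,a*30],method="Nelder-Mead",options=dict(initial_simplex=np.array([[x,y,a*30],[x+8,y,a*30],[x,y+8,a*30],[x,y,a*30+6]]),maxiter=90))
        if best is None or r.fun<best.fun: best=r
    return best.x[:2].round(1),round(np.degrees(best.x[2]/30)%360,1),round(best.fun/len(obs),3)
E
python3 - <<'E'
from fit import *
G={"soap_a":[("soap",460,-156),("soap",436,140)],"cleaner":[("cleaner",440,20)],"cup":[("cup",650,-237)],"brush":[("brush",639,246)],"tote":[("tote",496,-346)],"basket":[("basket",640,3)],"crate":[("crate",483,362)],"tin":[("tin",538,164)],"dish":[("dish",536,-170)]}
cs={k:cam(k) for k in("scene","side")}
for k in cs: get_image(k)
for n,L in G.items():
    M={k:[d["mask"] for d in outline_of(n,k) if d["confidence"]>.3] for k in cs}
    for s,x,y in L:
        obs=[]
        for k in cs:
            if not M[k]: continue
            s0=sil(cs[k],SH[s],x,y,0)
            m=max(M[k],key=lambda m:(m&s0).sum()/(m|s0).sum())
            if (m&s0).sum()<50: continue
            if s in("tote",):
                h=np.zeros((480,640),np.uint8); cv2.fillConvexPoly(h,cv2.convexHull(cv2.findNonZero(m.astype(np.uint8))),1); m=h>0
            obs.append((cs[k],m))
        if obs: print(n,len(obs),*fit(s,x,y,obs,[0] if s in("soap","cup","basket","tin") else np.arange(0,2*np.pi if s=="crate" else np.pi,np.pi/6)))
        else: print(n,"none")
print(get_obs()["t"])
E
```

```text
soap_a 2 [ 457.  -155.2] 2.6 0.13
soap_a 2 [437.1 142.2] 13.2 0.06
cleaner 2 [437.7  19.9] 26.9 0.268
cup 1 [ 646.6 -237.9] 9.8 0.049
brush 2 [637.  245.6] 25.4 0.169
tote 2 [ 496.4 -346.7] 189.5 0.031
basket 2 [636.3   5.5] 7.5 0.086
crate 2 [483.3 359.8] 160.9 0.08
tin 2 [538.2 163.2] 6.2 0.184
dish 2 [ 538.5 -169.4] 61.2 0.305
2.0
```

```bash
python3 -m jog '0.3 -0.4 -0.4 0 0 0 -1;0.71 -0.94 -0.7 0 0 0 -1;0.71 -0.94 -0.7 0 0 0 -1;0.71 -0.94 -0.7 0 0 0 -1;0.71 -0.94 -0.7 0 0 0 -1;0.71 -0.94 -0.7 0 0 0 -1;0.71 -0.94 -0.7 0 0 0 -1;0.71 -0.94 -0.7 0 0 0 -1'
cat > look.py <<'E'
import sys
from fit import *
# look.py pic  name:shape:x:y ...
c=shot("wrist",sys.argv[1]); o=get_obs(); print("t",o["t"],o["ee_pos"].round(1),o["ft_force"].round(2))
for a in sys.argv[2:]:
    n,s,x,y=a.split(":"); x=float(x);y=float(y); s0=sil(c,SH[s],x,y,0)
    M=[d["mask"] for d in outline_of(n,"wrist") if d["confidence"]>.3]
    find([n],"wrist",c)
    M=[m for m in M if (m&s0).sum()>50]
    if M:
        m=max(M,key=lambda m:(m&s0).sum()); ys,xs=np.nonzero(m)
        print(n,*fit(s,x,y,[(c,m)],[0] if s in("soap","cup","basket","tin") else np.arange(0,np.pi,np.pi/6)),"px",xs.min(),xs.max(),ys.min(),ys.max())
E
python3 look.py w1 soap_b:soap:437:142 cleaner:cleaner:438:20 crate:crate:483:360 brush:brush:637:246 tin:tin:538:163
```

```text
t: 2.8
ee_pos: [437.2, 142.1, 379.9]
orientation: [2.22, 2.222, 0.002]
ft_force: [0.2, -0.4, -0.3]
width: 87.8
grasp_force: 0.0
t 2.85 [437.3 141.7 379.3] [-0.44  0.31  0.86]
wrist call soap_b 0.88 [438. 138.   5.]
soap_b [437.7 141.6] 2.1 0.031 px 286 345 166 236
wrist call cleaner 0.82 [442.  18.  -1.]
cleaner [443.9  18.9] 193.5 0.105 px 281 359 258 333
wrist call crate 0.61 [485. 356.  -1.]
wrist call crate 0.5 [ 648. -236.    0.]
crate [483.9 359.8] 161.3 0.01 px 289 402 0 96
wrist call brush 0.67 [639. 247.  -6.]
brush [635.7 243.9] 199.5 0.127 px 440 547 69 137
wrist call tin 0.9 [542. 162.   4.]
tin [538. 163.] 5.5 0.1 px 371 425 149 200
```

View pics/w1.png

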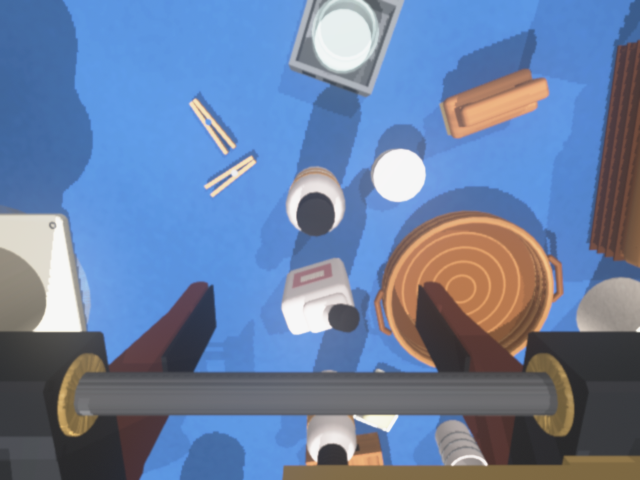

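```bash
python3 -m jog '0 0 0.25 0 0 0 -1;0 0 0.5 0 0 0 -1;0 0 0.75 0 0 0 -1;0 0 0.95 0 0 0 -1;0 0 1 0 0 0 -1;0 0 1 0 0 0 -1' >/dev/null
python3 -m jog '0 0 0.14 0 0 0 -1;0 0 0.14 0 0 0 -1;0 0 0.14 0 0 0 1;0 0 0.14 0 0 0 1;0 0 0.14 0 0 0 1;0 0 0.14 0 0 0 1;0 0 0.14 0 0 0 1;0 0 0.14 0 0 0 1'
python3 -m jog '0 0 -0.05 0 0 0 1;0 0 -0.2 0 0 0 1;0 0 -0.35 0 0 0 1;0 0 -0.4 0 0 0 1;0 0 -0.4 0 0 0 1;0 0 -0.4 0 0 0 1;0 0 -0.4 0 0 0 1;0 0 -0.4 0 0 0 1'
python3 -c "
from h import *
for i in range(4):
  get_image('wrist');print(get_obs()['ft_force'])"
```

```text
t: 4.75
ee_pos: [437.0, 142.0, 151.9]
orientation: [2.221, 2.221, 0.0]
ft_force: [-0.0, -0.4, 0.5]
width: 43.4
grasp_force: 0.0
t: 5.55
ee_pos: [436.3, 141.8, 230.5]
orientation: [-2.221, -2.221, 0.003]
ft_force: [-0.2, 0.6, -1.1]
width: 35.5
grasp_force: 30.0
[-0.07161536 -0.43217836 -0.62818605]
[ 0.75626572  0.2879831  -1.37472113]
[ 0.16354683  0.57790526 -0.86126939]
[-0.30307748 -0.6227497  -0.17200954]
```

```bash
python3 -m jog '0.1 0 -0.15 0 0 0 1;0.3 0.1 -0.35 0 0 0 1;0.5 0.2 -0.4 0 0 0 1;0.7 0.3 -0.4 0 0 0 1;0.9 0.31 -0.4 0 0 0 1;1 0.31 -0.4 0 0 0 1;1 0.31 -0.4 0 0 0 1;1 0.31 -0.4 0 0 0 1'
python3 look.py w2 crate:crate:483:360 brush:brush:637:246
python3 -c "
from h import *
c=cam('side');get_image('side');find(['soap_a'],'side',c)"
```

```text
t: 6.55
ee_pos: [498.3, 341.3, 311.0]
orientation: [2.22, 2.222, -0.003]
ft_force: [-0.4, -0.8, -0.5]
width: 35.4
grasp_force: 30.0
t 6.6 [498.5 340.8 311.3] [ 0.01 -0.11 -0.68]
wrist call crate 0.9 [481. 358.   3.]
crate [483.2 359.6] 161.1 0.287 px 231 377 77 262
wrist call brush 0.91 [638. 248.  -2.]
brush [636.7 244.9] 23.9 0.156 px 394 495 251 322
side call soap_a 0.84 [501. 339. 155.]
side call soap_a 0.59 [ 455. -161.    4.]
```

View pics/w2.png

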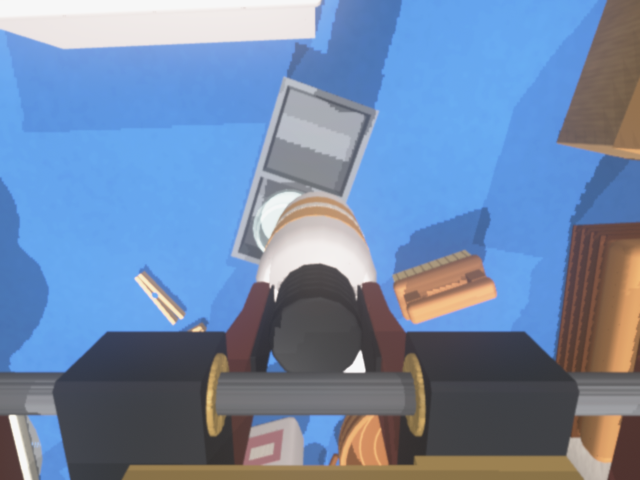

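```bash
python3 -m jog '0.25 0 0 0 0 0 1;0.31 0 0 0 0 0 1;0.31 0 0.2 0 0 0 1;0.31 0 0.4 0 0 0 1;0.31 0 0.6 0 0 0 1;0.31 0 0.7 0 0 0 1;0.31 0 0.7 0 0 0 1;0.31 0 0.7 0 0 0 1'
python3 -m jog '0 0 0.01 0 0 0 1;0 0 0.02 0 0 0 1;0 0 0.03 0 0 0 1;0 0 0.03 0 0 0 1'
python3 -m jog '0 0 0.01 0 0 0 1;0 0 0.015 0 0 0 1;0 0 0.015 0 0 0 1'
python3 look.py w3 crate:crate:483:360
```

```text
t: 7.7
ee_pos: [499.3, 404.0, 172.1]
orientation: [2.222, 2.221, -0.0]
ft_force: [-0.3, 0.2, 0.1]
width: 35.7
grasp_force: 30.0
t: 8.1
ee_pos: [499.0, 404.1, 166.0]
orientation: [2.221, 2.221, 0.001]
ft_force: [-0.2, 0.0, -1.3]
width: 35.4
grasp_force: 30.0
t: 8.4
ee_pos: [500.2, 404.9, 165.0]
orientation: [2.221, 2.221, 0.006]
ft_force: [0.2, -0.8, 10.2]
width: 35.3
grasp_force: 30.0
t 8.45 [500.2 404.9 165. ] [-0.9  -1.04 11.1 ]
crate [483.4 359.5] 161.5 0.708 px 213 403 152 427
```

View pics/w3.png

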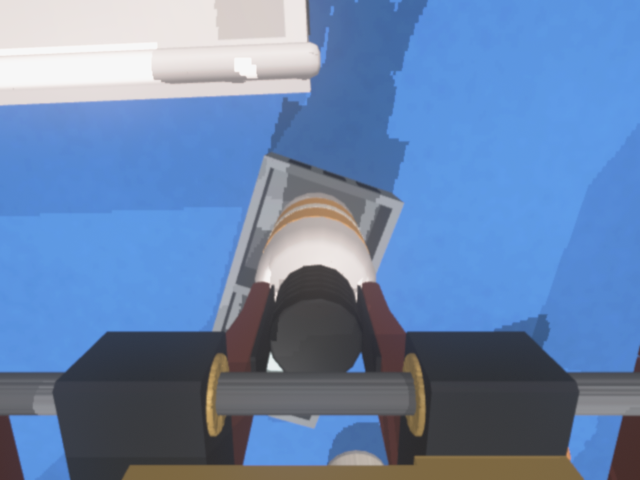

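```bash
python3 -m jog '0 0 0 0 0 0 -1;0 0 0 0 0 0 -1;0 0 0 0 0 0 -1;0 0 0 0 0 0 -1;0 0 -0.1 0 0 0 -1;0 0 -0.3 0 0 0 -1;0 0 -0.5 0 0 0 -1;0 0 -0.5 0 0 0 -1'
python3 -m jog '-0.2 0.15 0 0 0 0 -1;-0.4 0.3 0 0 0 0.25 -1;-0.6 0.45 0 0 0 0.5 -1;-0.8 0.6 0 0 0 0.75 -1;-0.8 0.68 0 0 0 1 -1;-0.8 0.68 0 0 0 1 -1;-0.8 0.68 0 0 0 1 -1'
python3 -m jog '0 0 0 0 0 0.3 -1;0 0 0 0 0 0.6 -1;0 0 0 0 0 0.8 -1;0 0 0 0 0 1 -1;0 0 0 0 0 1 -1' >/dev/null
python3 -m jog '0 0 0 0 0 0.27 -1;0 0 0 0 0 0.27 -1;0 0 0 0 0 0.27 -1'
python3 look.py w4 brush:brush:637:245 basket:basket:638:4
python3 -c "
from h import *
c=cam('side');get_image('side');find(['soap_a','brush','basket'],'side',c)
c=cam('scene');get_image('scene');find(['soap_a','brush','basket'],'scene',c)"
```

```text
t: 9.35
ee_pos: [501.4, 406.0, 268.6]
orientation: [2.221, 2.221, 0.015]
ft_force: [0.8, 0.8, 0.0]
width: 87.7
grasp_force: 0.0
t: 10.05
ee_pos: [634.3, 244.0, 261.6]
orientation: [-2.718, -1.574, 0.003]
ft_force: [-0.9, 0.3, -1.1]
width: 87.7
grasp_force: 0.0
t: 10.85
ee_pos: [634.4, 244.6, 262.6]
orientation: [-3.082, -0.607, 0.001]
ft_force: [0.1, 0.4, 0.5]
width: 87.8
grasp_force: 0.0
t 10.9 [634.5 244.4 262.6] [-0.12 -0.02  0.09]
wrist call brush 0.7 [636. 244.  -1.]
brush [638.7 244.6] 21.3 0.086 px 292 345 152 266
wrist call basket 0.68 [637.   5.   1.]
side call soap_a 0.9 [499. 404.   8.]
side call soap_a 0.7 [ 455. -157.    1.]
side call brush 0.93 [639. 246.  -1.]
side call basket 0.69 [638.   3.   0.]
scene call soap_a 0.57 [ 461. -155.   -1.]
scene call soap_a 0.56 [500. 402.   3.]
scene call brush 0.89 [635. 243.  -2.]
scene call basket 0.78 [637.   6.   1.]
scene call basket 0.74 [ 496. -349.   -3.]
```

View pics/w4.png

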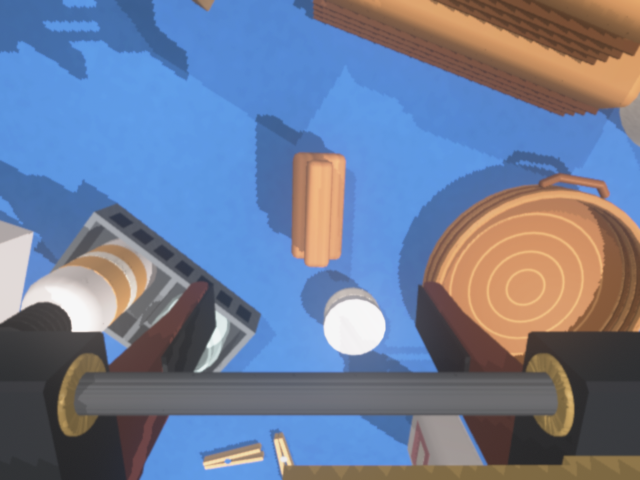

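```bash
python3 -m jog '0 0 0.25 0 0 0 -0.2;0 0 0.5 0 0 0 -0.2;0 0 0.75 0 0 0 -0.2;0 0 0.9 0 0 0 -0.2;0 0 0.98 0 0 0 -0.2;0 0 0.98 0 0 0 -0.2;0 0 0.98 0 0 0 -0.2'
python3 -m jog '0 0 0 0 0 0 1;0 0 0 0 0 0 1;0 0 0 0 0 0 1;0 0 0 0 0 0 1;0 0 0 0 0 0 1;0 0 0 0 0 0 1'
python3 -m jog '0 0 -0.1 0 0 0 1;0 0 -0.3 0 0 0 1;0 0 -0.4 0 0 0 1;0 0 -0.4 0 0 0 1;0 0 -0.4 0 0 0 1'
python3 - <<'E'
from h import *
o=get_obs();Rm=R.from_rotvec(o["orientation"]).as_matrix();print(Rm.round(3))
for b in [(-16,39)]: print((Rm.T@(np.r_[637.5+b[0],4.5+b[1],o["ee_pos"][2]]-o["ee_pos"])/200).round(3))
E
```

```text
t: 12.2
ee_pos: [636.0, 244.4, 68.0]
orientation: [-3.084, -0.597, -0.003]
ft_force: [0.1, -0.8, 0.1]
width: 52.9
grasp_force: 0.0
t: 12.8
ee_pos: [635.3, 244.1, 67.4]
orientation: [-3.084, -0.597, -0.001]
ft_force: [-0.2, -1.6, 5.3]
width: 22.1
grasp_force: 29.8
t: 13.3
ee_pos: [634.5, 243.9, 146.0]
orientation: [3.084, 0.597, -0.001]
ft_force: [0.1, 0.3, -1.7]
width: 21.9
grasp_force: 29.8
[[ 0.928  0.373 -0.001]
 [ 0.373 -0.928 -0.   ]
 [-0.001 -0.    -1.   ]]
[-0.434  0.905  0.   ]
```

```bash
python3 -m jog '-0.1 0.2 0 0 0 0 1;-0.2 0.4 0 0 0 0 1;-0.3 0.6 0 0 0 0 1;-0.4 0.8 0 0 0 0 1;-0.434 0.905 0 0 0 0 1;-0.434 0.905 0.1 0 0 0 1;-0.434 0.905 0.2 0 0 0 1;-0.434 0.905 0.3 0 0 0 1'
python3 -m jog '0 0 0.03 0 0 0 1;0 0 0.04 0 0 0 1;0 0 0.05 0 0 0 1;0 0 0.06 0 0 0 1;0 0 0.06 0 0 0 1'
```

```text
t: 14.1
ee_pos: [620.4, 43.1, 83.9]
orientation: [-3.084, -0.595, 0.005]
ft_force: [-0.3, -0.2, -1.9]
width: 22.2
grasp_force: 29.8
t: 14.6
ee_pos: [622.2, 43.8, 75.1]
orientation: [3.084, 0.597, 0.001]
ft_force: [-0.2, -0.8, -1.5]
width: 22.1
grasp_force: 29.8
```

```bash
python3 -m jog '0 0 0.007 0 0 0 1;0 0 0.013 0 0 0 1;0 0 0.013 0 0 0 1'
python3 -m jog '0 0 0 0 0 0 -0.2;0 0 0 0 0 0 -0.2;0 0 0 0 0 0 -0.2;0 0 0 0 0 0 -0.2;0 0 -0.2 0 0 0 -0.2;0 0 -0.4 0 0 0 -0.2;0 0 -0.6 0 0 0 -1;0 0 -0.7 0 0 0 -1'
python3 - <<'E'
from h import *
o=get_obs();Rm=R.from_rotvec(o["orientation"]).as_matrix();print(o["ee_pos"])
print((Rm.T@(np.r_[443,19,o["ee_pos"][2]]-o["ee_pos"])/200).round(3))
E
```

```text
t: 14.9
ee_pos: [622.7, 43.6, 73.2]
orientation: [3.084, 0.596, 0.003]
ft_force: [-1.0, -1.2, 5.2]
width: 21.5
grasp_force: 29.9
t: 15.7
ee_pos: [623.4, 43.8, 215.8]
orientation: [3.084, 0.597, 0.007]
ft_force: [0.7, 0.1, -0.1]
width: 65.3
grasp_force: 0.0
[623.41864054  43.82310741 215.76887017]
[-0.883 -0.221 -0.004]
```

```bash
python3 -m jog '0 0 -0.2 0 0 0 -1;-0.2 -0.05 -0.4 0 0 0 -1;-0.4 -0.1 -0.43 0 0 0.1 -1;-0.6 -0.15 -0.43 0 0 0.2 -1;-0.8 -0.2 -0.43 0 0 0.27 -1;-0.883 -0.22 -0.43 0 0 0.27 -1;-0.883 -0.22 -0.43 0 0 0.27 -1;-0.883 -0.22 -0.43 0 0 0.27 -1'
python3 look.py w5 cleaner:cleaner:443:19 brush:brush:622:44 basket:basket:637:4
```

```text
t: 16.5
ee_pos: [442.4, 18.7, 298.6]
orientation: [3.119, 0.377, 0.003]
ft_force: [-0.4, 1.4, 0.3]
width: 87.9
grasp_force: 0.0
t 16.55 [442.9  18.8 298.5] [ 0.75  0.36 -0.33]
wrist call cleaner 0.64 [442.  22.  -2.]
cleaner [442.1  20.7] 19.0 0.124 px 285 341 164 265
wrist call brush 0.6 [622.  46.   4.]
brush [631.7  45.3] 199.6 0.048 px 310 368 0 64
wrist call basket 0.86 [637.   6.   0.]
basket [636.8   5.3] 357.1 0.166 px 260 504 0 139
```

View pics/w5.png

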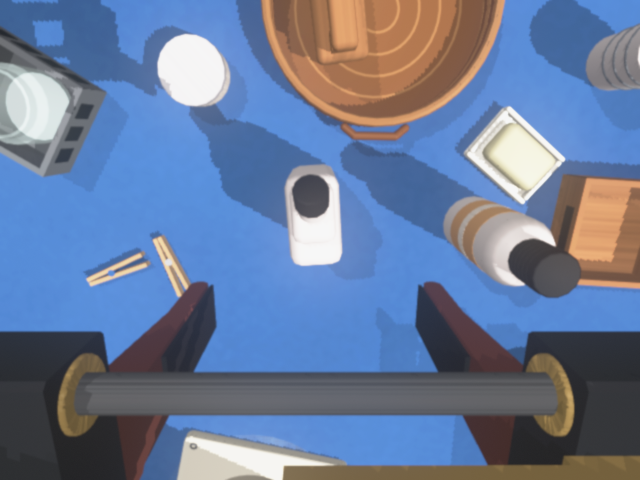

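```bash
python3 -m jog '0 -0.01 0.25 0 0 -0.07 -1;0 -0.01 0.5 0 0 -0.07 -1;0 -0.01 0.75 0 0 -0.07 -1;0 -0.01 0.9 0 0 -0.07 -1;0 -0.01 0.97 0 0 -0.07 -1;0 -0.01 0.97 0 0 -0.07 -1;0 -0.01 0.97 0 0 -0.07 -1'
python3 -m jog '0 0 0 0 0 0 1;0 0 0 0 0 0 1;0 0 0 0 0 0 1;0 0 0 0 0 0 1;0 0 0 0 0 0 1;0 0 0 0 0 0 1'
python3 -m jog '0 0 -0.1 0 0 0 1;0 0 -0.3 0 0 0 1;0 0 -0.4 0 0 0 1;0 0 -0.4 0 0 0 1;0 0 -0.4 0 0 0 1;0 0 -0.4 0 0 0 1'
python3 - <<'E'
from h import *
o=get_obs();Rm=R.from_rotvec(o["orientation"]).as_matrix();print(Rm.round(3))
print((Rm.T@(np.r_[637+16,5-39,o["ee_pos"][2]]-o["ee_pos"])/200).round(3))
E
```

```text
t: 17.55
ee_pos: [441.6, 20.6, 104.2]
orientation: [-3.111, -0.435, 0.0]
ft_force: [1.1, -0.1, -0.1]
width: 87.9
grasp_force: 0.0
t: 18.15
ee_pos: [441.3, 20.6, 104.3]
orientation: [3.111, 0.434, 0.001]
ft_force: [0.8, -0.5, 1.4]
width: 45.8
grasp_force: 29.7
t: 18.75
ee_pos: [440.0, 20.6, 182.6]
orientation: [-3.111, -0.434, 0.005]
ft_force: [-0.3, -0.4, -4.1]
width: 45.9
grasp_force: 29.7
[[ 0.962  0.274 -0.003]
 [ 0.274 -0.962 -0.   ]
 [-0.003 -0.001 -1.   ]]
[ 0.95   0.554 -0.003]
```

```bash
python3 -m jog '0.1 0.06 0 0 0 0 1;0.25 0.15 0 0 0 0 1;0.4 0.23 0 0 0 0 1;0.55 0.32 0 0 0 0 1;0.7 0.41 0 0 0 0 1;0.85 0.5 0 0 0 0 1;0.95 0.554 0 0 0 0 1;0.95 0.554 0 0 0 0 1'
python3 -m jog '0 0 0.1 0 0 0 1;0 0 0.2 0 0 0 1;0 0 0.28 0 0 0 1;0 0 0.31 0 0 0 1;0 0 0.33 0 0 0 1;0 0 0.34 0 0 0 1;0 0 0.35 0 0 0 1;0 0 0.35 0 0 0 1'
```

```text
t: 19.55
ee_pos: [655.4, -35.5, 181.3]
orientation: [3.11, 0.434, -0.005]
ft_force: [-2.0, -2.0, -3.6]
width: 46.3
grasp_force: 30.0
t: 20.35
ee_pos: [652.2, -33.5, 111.6]
orientation: [-3.11, -0.434, 0.007]
ft_force: [-1.1, 0.4, -4.9]
width: 45.7
grasp_force: 30.0
```

```bash
python3 -m jog '0 0 0.006 0 0 0 1;0 0 0.011 0 0 0 1;0 0 0.011 0 0 0 1'
python3 -m jog '0 0 0 0 0 0 -1;0 0 0 0 0 0 -1;0 0 0 0 0 0 -1;0 0 -0.1 0 0 0 -1;0 0 -0.3 0 0 0 -1;0 0 -0.5 0 0 0 -1;0 0 -0.6 0 0 0 -1;0 0 -0.6 0 0 0 -1'
python3 -m jog '-0.05 0.2 0 0 0 0 -1;-0.1 0.4 0 0 0 0 -1;-0.2 0.6 0 0 0 0 -1;-0.25 0.8 0 0 0 0 -1;-0.3 0.97 0 0 0 0 -1;-0.3 0.97 0 0 0 0 -1;-0.3 0.97 0 0 0 0 -1'
python3 look.py w6 cup:cup:648:-237 tote:tote:496:-347 
python3 -c "
from h import *
c=shot('scene','s2');find(['cleaner','brush','cup','basket','tote'],'scene',c)
c=shot('side');find(['cleaner','brush','cup','basket','tote','soap_a'],'side',c)"
```

```text
t: 20.65
ee_pos: [653.8, -33.7, 111.0]
orientation: [-3.111, -0.435, 0.002]
ft_force: [-0.2, 0.2, -4.7]
width: 45.7
grasp_force: 30.0
t: 21.45
ee_pos: [656.5, -34.0, 236.2]
orientation: [3.11, 0.434, 0.012]
ft_force: [0.3, 1.1, -0.6]
width: 87.6
grasp_force: 0.0
t: 22.15
ee_pos: [648.9, -237.4, 230.3]
orientation: [-3.11, -0.431, 0.003]
ft_force: [0.4, 0.1, -1.0]
width: 87.9
grasp_force: 0.0
t 22.2 [ 649.1 -236.4  230.5] [-0.39 -0.33  0.7 ]
wrist call cup 0.57 [ 648. -232.   -1.]
cup [ 649.8 -236.8] 2.5 0.024 px 280 352 185 264
wrist call tote 0.96 [ 494. -350.   -3.]
tote [ 496.8 -347.3] 9.7 0.487 px 272 478 317 454
scene call cleaner 0.79 [610. -46.   2.]
scene call brush 0.88 [664.  40.   4.]
scene call brush 0.4 [636.   5.   2.]
scene call cup 0.86 [ 650. -237.   -0.]
scene call basket 0.82 [636.   5.   3.]
scene call tote 0.97 [ 497. -350.   -4.]
side call cleaner 0.63 [615. -43.   8.]
side call brush 0.75 [664.  41.   7.]
side call cup 0.87 [ 645. -242.    7.]
side call basket 0.58 [634.   3.  -0.]
side call tote 0.59 [ 494. -345.   -1.]
side call soap_a 0.95 [ 456. -158.   -2.]
side call soap_a 0.9 [501. 404.   8.]
```

View pics/s2.png

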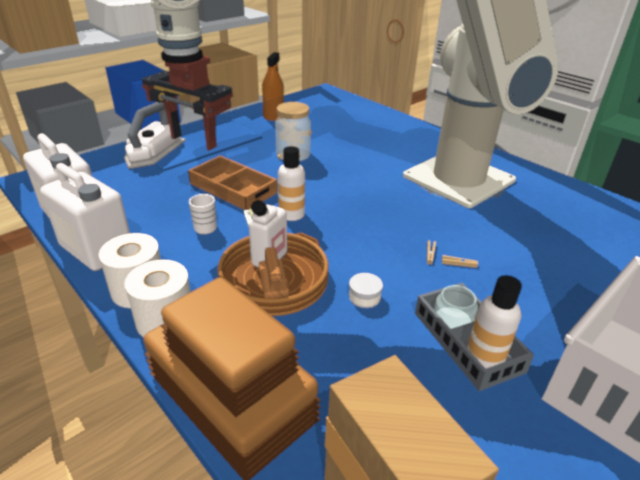

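View pics/w6.png

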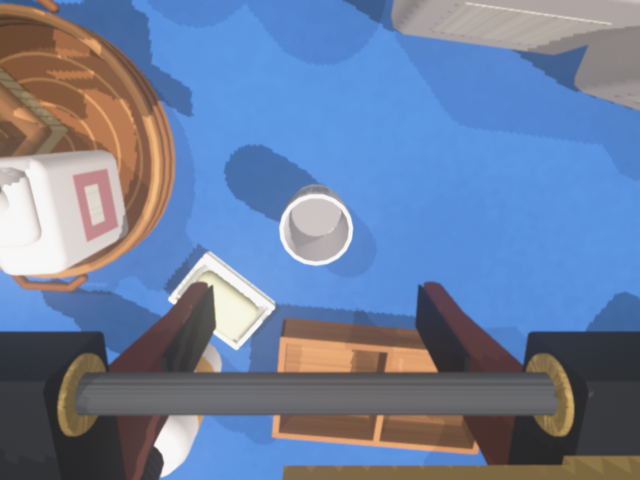

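```bash
python3 - <<'E'
from h import *
a=[]
for k,(u,v) in dict(scene=(200,185),side=(230,170)).items():
    im=get_image(k)[v:v+140,u:u+140,::-1]; a.append(cv2.resize(im,(400,400),interpolation=cv2.INTER_CUBIC))
cv2.imwrite("pics/bk.png",np.hstack(a))
E
python3 -m jog '0 0 0.25 0 0 0 -1;0 0 0.5 0 0 0 -1;0 0 0.75 0 0 0 -1;0 0 0.87 0 0 0 -1;0 0 0.91 0 0 0 -1;0 0 0.91 0 0 0 -1;0 0 0.91 0 0 0 -1'
python3 -m jog '0 0 0 0 0 0 1;0 0 0 0 0 0 1;0 0 0 0 0 0 1;0 0 0 0 0 0 1;0 0 0 0 0 0 1;0 0 0 0 0 0 1'
```

```text
t: 23.85
ee_pos: [651.0, -237.4, 51.6]
orientation: [3.11, 0.434, 0.004]
ft_force: [0.6, 1.0, 0.1]
width: 88.3
grasp_force: 0.0
t: 24.45
ee_pos: [650.0, -237.0, 50.4]
orientation: [3.111, 0.434, 0.001]
ft_force: [0.2, -0.3, 4.2]
width: 55.2
grasp_force: 30.0
```

View pics/bk.png

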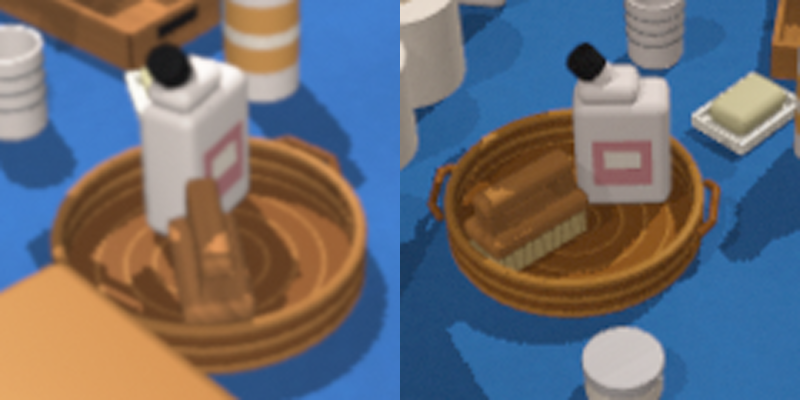

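```bash
python3 -m jog '0 0 -0.1 0 0 0 1;0 0 -0.3 0 0 0 1;0 0 -0.35 0 0 0 1;0 0 -0.35 0 0 0 1'
python3 -m jog '-0.2 0.12 0 0 0 0 1;-0.4 0.25 0 0 0 0 1;-0.6 0.37 0 0 0 0 1;-0.8 0.5 0 0 0 0 1;-0.91 0.565 0 0 0 0 1;-0.91 0.565 0 0 0 0 1;-0.91 0.565 0.1 0 0 0 1;-0.91 0.565 0.2 0 0 0 1'
python3 -m jog '0 0 0.03 0 0 0 1;0 0 0.06 0 0 0 1;0 0 0.08 0 0 0 1;0 0 0.09 0 0 0 1;0 0 0.09 0 0 0 1'
python3 - <<'E'
from h import *
o=get_obs();p=o["ee_pos"];a=np.radians(9.6);r=np.array([[np.cos(a),-np.sin(a)],[np.sin(a),np.cos(a)]])
print(r.T@(p[:2]-[496.6,-347.2]),p)
E
```

```text
t: 24.85
ee_pos: [651.0, -237.4, 121.8]
orientation: [3.11, 0.434, 0.005]
ft_force: [-0.1, -0.3, -0.2]
width: 55.2
grasp_force: 30.0
t: 25.65
ee_pos: [505.9, -394.8, 78.7]
orientation: [-3.111, -0.434, -0.0]
ft_force: [-0.3, -0.3, -0.3]
width: 55.3
grasp_force: 30.0
t: 26.15
ee_pos: [505.9, -395.4, 62.1]
orientation: [3.111, 0.435, 0.0]
ft_force: [-0.4, -0.3, -0.4]
width: 55.5
grasp_force: 30.0
[  1.17224278 -49.09389346] [ 505.94315382 -395.41089093   62.08773133]
```

```bash
python3 -m jog '0 0 0.01 0 0 0 1;0 0 0.02 0 0 0 1;0 0 0.03 0 0 0 1;0 0 0.03 0 0 0 1'
python3 -m jog '0 0 0 0 0 0 -0.4;0 0 0 0 0 0 -0.4;0 0 0 0 0 0 -0.4;0 0 -0.1 0 0 0 -0.4;0 0 -0.3 0 0 0 -0.4;0 0 -0.5 0 0 0 -0.4;0 0 -0.75 0 0 0 -0.4;0 0 -1 0 0 0 -1'
python3 -m jog '0.05 -0.2 0 0 0 0 -1;0.05 -0.4 0 0 0 0 -1;0.05 -0.6 0 0 0 0 -1;0.05 -0.8 0 0 0 0 -1;0.05 -1 0 0 0 0 -1;0.05 -1 0 0 0 0 -1'
python3 look.py w7 soap_a:soap:457:-156 tote:tote:496:-347 cup:cup:505:-396
```

```text
t: 26.55
ee_pos: [505.8, -395.7, 56.4]
orientation: [3.111, 0.434, 0.001]
ft_force: [-1.1, 0.7, 2.4]
width: 55.2
grasp_force: 30.0
t: 27.35
ee_pos: [505.2, -395.1, 257.2]
orientation: [-3.111, -0.434, 0.001]
ft_force: [0.9, -0.5, 0.0]
width: 66.2
grasp_force: 0.0
t: 27.95
ee_pos: [458.5, -196.7, 255.6]
orientation: [-3.109, -0.438, 0.003]
ft_force: [0.0, 0.4, -0.5]
width: 88.2
grasp_force: 0.0
t 28.0 [ 459.8 -198.6  256. ] [0.81 0.07 0.11]
wrist call soap_a 0.93 [ 455. -158.   -3.]
soap_a [ 458.2 -156.1] 358.8 0.028 px 220 307 164 269
wrist call tote 0.7 [ 498. -352.   -4.]
tote [ 496.8 -347.5] 10.2 0.209 px 362 616 142 287
wrist call cup 0.9 [ 501. -393.    4.]
wrist call cup 0.56 [ 498. -350.   -3.]
cup [ 503.9 -398.9] 10.3 0.036 px 496 600 193 268
```

View pics/w7.png

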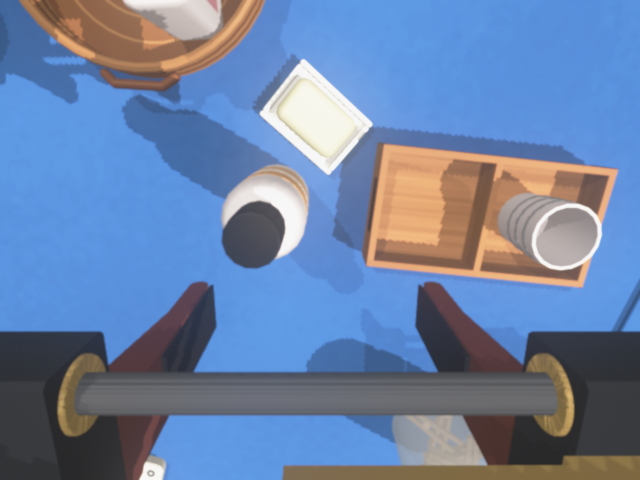

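```bash
python3 -m jog '0.05 -0.205 0 0 0 0 -1;0.05 -0.205 0 0 0 0 -1;0.05 -0.205 0.2 0 0 0 -1;0.05 -0.205 0.4 0 0 0 -1;0.05 -0.205 0.52 0 0 0 -1;0.05 -0.205 0.52 0 0 0 -1;0.05 -0.205 0.52 0 0 0 -1'
python3 -m jog '0 0 0 0 0 0 1;0 0 0 0 0 0 1;0 0 0 0 0 0 1;0 0 0 0 0 0 1;0 0 0 0 0 0 1;0 0 0 0 0 0 1;0 0 0 0 0 0 1;0 0 0 0 0 0 1'
python3 -m jog '0 0 -0.1 0 0 0 1;0 0 -0.3 0 0 0 1;0 0 -0.4 0 0 0 1;0 0 -0.4 0 0 0 1;0 0 -0.4 0 0 0 1;0 0 -0.4 0 0 0 1'
python3 - <<'E'
from h import *
f=[]
for i in range(3): get_image('wrist'); f.append(get_obs()['ft_force'][2])
print(f)
o=get_obs();p=o["ee_pos"];Rm=R.from_rotvec(o["orientation"]).as_matrix()
print((Rm.T@(np.r_[488.2,-297.4,p[2]]-p)/200).round(3))
E
```

```text
t: 29.0
ee_pos: [459.2, -158.9, 152.0]
orientation: [-3.111, -0.434, 0.001]
ft_force: [-0.1, -0.2, 0.2]
width: 87.9
grasp_force: 0.0
t: 29.8
ee_pos: [458.8, -158.0, 151.8]
orientation: [-3.111, -0.434, 0.0]
ft_force: [0.2, -0.0, 0.1]
width: 35.2
grasp_force: 30.0
t: 30.4
ee_pos: [457.6, -157.7, 230.1]
orientation: [-3.11, -0.434, 0.005]
ft_force: [0.4, 0.1, -4.6]
width: 35.2
grasp_force: 29.9
[np.float64(-5.078787377457538), np.float64(-5.326651334447289), np.float64(-4.726575423079749)]
[-0.046  0.712 -0.001]
```

```bash
python3 -m jog '-0.01 0.1 0 0 0 0 1;-0.02 0.25 0 0 0 0 1;-0.03 0.4 0 0 0 0 1;-0.04 0.55 0 0 0 0 1;-0.045 0.67 0 0 0 0 1;-0.045 0.712 0 0 0 0 1;-0.045 0.712 0 0 0 0 1;-0.045 0.712 0 0 0 0 1'
python3 -m jog '0 0 0.1 0 0 0 1;0 0 0.2 0 0 0 1;0 0 0.28 0 0 0 1;0 0 0.31 0 0 0 1;0 0 0.33 0 0 0 1;0 0 0.345 0 0 0 1;0 0 0.35 0 0 0 1;0 0 0.35 0 0 0 1'
python3 -m jog '0 0 0.01 0 0 0 1;0 0 0.02 0 0 0 1;0 0 0.02 0 0 0 1'
```

```text
t: 31.35
ee_pos: [488.6, -296.6, 231.1]
orientation: [-3.11, -0.434, 0.002]
ft_force: [0.3, 0.0, -5.4]
width: 35.5
grasp_force: 30.0
t: 32.15
ee_pos: [489.5, -297.7, 162.4]
orientation: [3.111, 0.434, 0.001]
ft_force: [0.0, -0.9, -5.3]
width: 35.7
grasp_force: 30.0
t: 32.45
ee_pos: [489.3, -297.7, 157.9]
orientation: [3.111, 0.434, 0.0]
ft_force: [-0.7, -0.0, -4.5]
width: 35.6
grasp_force: 30.0
```

```bash
python3 -m jog '0 0 0.005 0 0 0 1;0 0 0.008 0 0 0 1;0 0 0.008 0 0 0 1'
python3 -m jog '0 0 0 0 0 0 -1;0 0 0 0 0 0 -1;0 0 0 0 0 0 -1;0 0 0 0 0 0 -1;0 0 -0.2 0 0 0 -1;0 0 -0.4 0 0 0 -1;0 0 -0.6 0 0 0 -1;0 0 -0.8 0 0 0 -1'
python3 -m jog '0.1 -0.2 0 0 0 0 -1;0.2 -0.4 0 0 0 0 -1;0.3 -0.6 0 0 0 0 -1;0.4 -0.8 0 0 0 0 -1;0.5 -1 0 0 0 0 -1;0.5 -1 0 0 0 0 -1;0.5 -1 0 0 0 0 -1'
python3 look.py w8 soap_a:soap:489:-297 cleaner:cleaner:612:-45 brush:brush:664:40 cup:cup:505:-396
python3 - <<'E'
from h import *
for k in("scene","side"):
    c=shot(k,k+"9"); find(["soap_a","cup","cleaner","brush","basket","tote","crate","tin","dish"],k,c)
E
```

```text
t: 32.75
ee_pos: [489.7, -297.7, 157.8]
orientation: [3.111, 0.434, 0.002]
ft_force: [-2.6, 2.2, 8.5]
width: 35.7
grasp_force: 30.0
t: 33.55
ee_pos: [489.0, -297.5, 317.7]
orientation: [-3.111, -0.434, 0.0]
ft_force: [0.6, 0.3, -0.1]
width: 87.7
grasp_force: 0.0
t: 34.25
ee_pos: [530.7, -77.2, 316.2]
orientation: [3.11, 0.438, -0.0]
ft_force: [-0.5, -0.2, -0.0]
width: 87.6
grasp_force: 0.0
t 34.3 [530.6 -78.1 316.2] [-1.01  0.69 -0.15]
wrist call soap_a 0.65 [ 488. -297.    3.]
soap_a [ 486.9 -299.8] 348.5 0.279 px 457 565 257 353
wrist call cleaner 0.57 [613. -40.   2.]
cleaner [613.8 -43. ] 19.4 0.121 px 274 333 48 162
wrist call brush 0.96 [663.  44.   6.]
brush [669.3  46.9] 59.8 0.032 px 180 285 0 88
wrist call cup 0.61 [ 503. -393.    3.]
cup [ 504.2 -400. ] 2.4 0.138 px 544 632 272 331
scene call soap_a 0.84 [ 489. -296.    6.]
scene call soap_a 0.61 [502. 401.   4.]
scene call cup 0.98 [ 504. -393.    4.]
scene call cleaner 0.75 [609. -43.   3.]
scene call brush 0.65 [666.  42.   3.]
scene call basket 0.91 [638.   4.  -2.]
scene call tote 0.86 [ 495. -349.   -2.]
scene call crate 0.9 [481. 363.   2.]
scene call tin 0.69 [538. 162.  -3.]
scene call tin 0.69 [478. 360.   0.]
scene call dish 0.56 [664.  42.   6.]
scene call dish 0.41 [ 535. -172.   -0.]
side call soap_a 0.9 [ 486. -296.    6.]
side call soap_a 0.73 [501. 405.   7.]
side call cleaner 0.82 [615. -42.  10.]
side call cleaner 0.67 [ 486. -296.    6.]
side call cleaner 0.62 [665.  41.   6.]
side call brush 0.42 [498. 405.   9.]
side call basket 0.57 [637.   4.  -0.]
side call tote 0.82 [ 496. -347.    3.]
side call crate 0.71 [484. 360.  -1.]
side call tin 0.63 [537. 164.   3.]
side call dish 0.57 [ 540. -170.    0.]
```

View pics/w8.png

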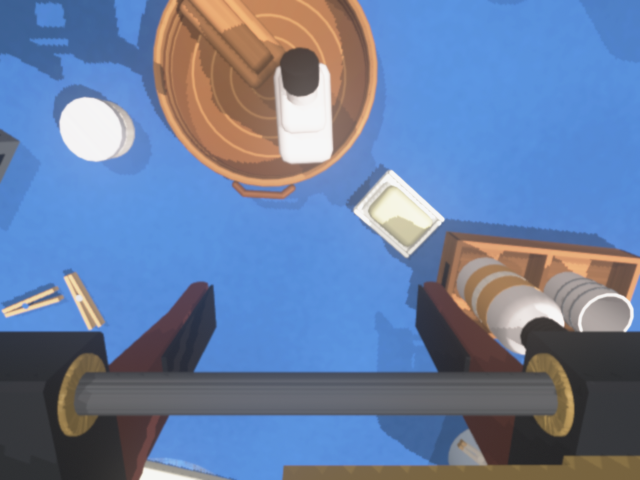

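```bash
cat > tilt.py <<'E'
from fit import *
SH["cleaner"]=[B(80,46,0,112),np.r_[B(60,36,112,126)]]
def go(names):
    cs={}
    M={n:[] for n in names}
    for k in("scene","side","wrist"):
        cs[k]=shot(k,"t_"+k)
        for n,(x,y,_) in names.items():
            s0=sil(cs[k],SH[n],x,y,_)
            L=[d["mask"] for d in outline_of(n,k) if d["confidence"]>.3 and (d["mask"]&s0).sum()>.4*s0.sum()]
            if L: M[n].append((cs[k],max(L,key=lambda m:(m&s0).sum()/(m|s0).sum()),k))
    for n,(x,y,a) in names.items():
        def f(p,full=False):
            r=R.from_euler("xyz",[p[4]/100,p[5]/100,p[3]/30]).as_matrix()
            parts=[(P@r.T+[0,0,p[2]]) for P in SH[n]]
            e=[]
            for c,m,k in M[n]:
                s=sil(c,parts,p[0],p[1],0)
                if k=="scene" and n=="brush":  # occluded by cleaner/towels: skip
                    continue
                e.append(1-(s&m).sum()/(s|m).sum())
            return e if full else sum(e)
        x0=np.array([x,y,6,a*30,0,0.]); S=np.vstack([x0]+[x0+np.eye(6)[i]*8 for i in range(6)])
        r=minimize(f,x0,method="Nelder-Mead",options=dict(initial_simplex=S,maxiter=500))
        p=r.x; u=[f(np.r_[x0[:0],p[:4],0,0],True),f(p,True)]
        print(n,[k for *_,k in M[n]],p[:3].round(1),"yaw",np.degrees(p[3]/30).round(1),"roll,pitch deg",np.degrees(p[4:]/100).round(1),np.round(u,3))
E
python3 -m jog '0.1 -0.1 0 0 0 0 -1;0.2 -0.2 0 0 0 0 -1;0.3 -0.3 0 0 0 0 -1;0.3 -0.3 0 0 0 0 -1;0.3 -0.3 0 0 0 0 -1'
python3 - <<'E'
from tilt import *
go({"brush":(665,42,1.05),"cleaner":(613,-43,.33)})
ims=[cv2.imread("pics/t_wrist.png")[0:300,100:500],cv2.resize(cv2.imread("pics/t_side.png")[170:290,230:350],(300,300),interpolation=cv2.INTER_CUBIC)]
cv2.imwrite("pics/comp.png",np.hstack(ims))
E
```

```text
t: 36.2
ee_pos: [571.7, -3.5, 316.0]
orientation: [3.111, 0.436, -0.001]
ft_force: [0.7, 0.0, 0.7]
width: 87.8
grasp_force: 0.0
brush ['scene', 'side', 'wrist'] [665.1  41.9   3.6] yaw 60.3 roll,pitch deg [ 0.8 -0.8] [[0.217 0.047]
 [0.208 0.039]]
cleaner ['scene', 'side', 'wrist'] [611.9 -44.2  11.5] yaw 19.6 roll,pitch deg [-2.3  0.8] [[0.292 0.146 0.141]
 [0.291 0.142 0.076]]
```

View pics/comp.png

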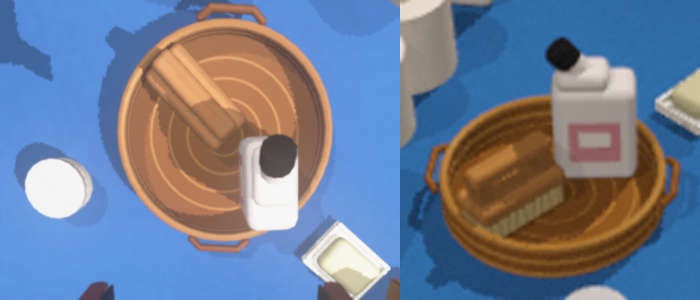

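```bash
python3 -c "
from workcell import *
print(close_job())"
```

```text
the job is handed in; nothing more can be done
None
```

The job is handed in with all five items in their containers. While being carried, the cleaner seems to have knocked the brush already in the basket and shifted both, but the last pictures show both upright on the basket floor. The verdict was not shown.

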